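# Widen the board cradle by one hole and set the receiver board in it

### The job

The board cradle is one hole too narrow for the receiver board. Pinch in the two sprung buttons of its crossbar and draw the moving stand outwards until both buttons snap out in the next hole, feeling for it: never wrench the tube hard against the buttons, they bend. Then set the board, components up, flat on the ledges of both jaws, squarely between them and roughly centred along them, and let go; do not drop it, and leave the other things on the bench where they are.

Things in the scene. Friction and masses are not known exactly. Their poses are not given: they have to be found in the camera images.
- buttons (a point): Point on the crossbar's axis, midway between two domed brass snap buttons (10 mm across, one each side) that stand 5.5 mm out of holes in its sleeve; 60 mm above the bench. Axes of the cradle: z up, y along the crossbar from moving to fixed stand, x level across it, away from the jaws. Sleeve 30 mm square, 41 mm over the buttons, 45 mm of free space below. It does not move with the sleeve.
- sleeve: Outer aluminium tube of the crossbar, 30 x 30 mm, wall 2 mm, four evenly spaced holes in each side, fast to the moving stand and sliding along y with it; outwards is -y of the cradle. Its top is 75 mm above the bench. It drags with 5 to 8 N, and 8 to 14 N take it off the pressed domes. At the start the buttons stand in the second hole from the moving stand. Origin: on the bench, off the tube.
- clip: Inner dark steel tube, fast to the fixed stand, with the spring clip behind the buttons: 2 N presses a button flush. Both pressed flush (at most 1 mm proud), the domes are cammed under the sleeve's wall as it is pulled; pressed less they jam. They stay in until the next hole comes over them, then snap out and stop the tube dead. Over 10 N between sleeve and buttons bends them. Origin: on the bench.
- fixed_jaw (a point): Jaw of the fixed stand: middle of the foot of its stop wall, at ledge height (100 mm above the bench). Ledge 9 mm deep, reaching to -y of the cradle from here; the wall rises 10 mm above it and ends in a flared lip (to 119 mm). The jaws are 76 mm long along x, centred here. The point of the buttons lies 85 mm to +x, 91 mm to -y and 40 mm lower. Axes as buttons.
- moving_jaw (a point): Jaw of the moving stand, mirror image of the fixed one (ledge to +y). At the start the buttons' point lies 85 mm to +x, 37 mm to +y and 40 mm lower; the stop walls are then 128 mm apart. In the next hole the board fits between them.
- can (a point): Centre of the bright steel screening can in the middle of the receiver board, the place to hold it: 40 mm (board x) by 36 mm (board y) by 28 mm high, centre 16 mm above the underside of the board. The strips beside the can in y are clear; parts up to 18 mm high stand beyond 28 mm in x.
- board: Receiver board: green, 150 mm (y) by 95 mm (x) by 2 mm, 0.13 to 0.27 kg, lying flat on the bench, black front panel 28 mm high with white keys along its -x edge. Origin: middle of its underside. It fits the jaws with either long edge to the crossbar.
- screwdriver: Bystander: screwdriver lying on the bench beyond the work.
- flux_jar: Bystander: small amber glass jar, 48 mm across, 42 mm high.
- coax_socket: Bystander: chassis coaxial socket, 26 mm square flange, 23 mm high.
- saw: Bystander: piercing saw lying flat, about 130 x 270 mm, 25 mm high.
Not all that is in view belongs to the job. Several things look just like the board: the one meant starts farthest to the robot's right.

How it is judged:
By the outcome, as a careful person would: the job done as asked, in the order asked, and still so for the second after the job is handed in, with the robot touching nothing.
It also fails if it takes over 58 s, if anything falls off the work surface, if the arm or the gripper's body presses on something with over 40 N, if the wrist force passes 120 N, or if a joint passes its speed limit or range.

### The arm

A 6-joint arm with a two-finger parallel gripper is mounted at the origin on the work surface. World frame = base frame: x ahead of the robot, y to its left, z up, the work surface at z = 0. Lengths are in m, angles in rad, forces in N, time in s.
With the tool pointing down it reaches from about 0.35 to 0.775 m from the base axis. Payload 7.3 kg.
Tool frame: the origin (TCP) lies at the very end of the fingers, on their centre line; the grasp point (between the pads) lies robot.pinch_z behind it (robot.pinch_z is the distance from the TCP to the grasp point, in m); y points along the fingers, z is the direction in which the jaws open and shut, and the axes are right-handed (so a half turn about y gives the same grasp; the last joint's range is limited). The gripper opens to 92 mm and grips with 3 to 60 N. Pads are 19 mm wide; open, the fingers measure 130 mm over their backs; the gripper's body (75 mm by 190 mm) begins 47 mm behind the grasp point.
Start: joints at [1.115, 0.342, 1.524, -0, 1.275, -0.146], TCP at [0.16, 0.5, 0.227] pointing down, gripper open.
Joint ranges: [-2.53, 2.53], [-0.77, 2.02], [0.04, 2.7], [-1, 4.14], [0.28, 2.66], [-3.11, 3.11]. Speed limits (rad/s): [2.57, 2.57, 3.14, 3.14, 3.14, 3.14].

### API

Orientations are given as [roll, pitch, yaw] about the fixed x, y, z axes, in that order (R = Rz(yaw) Ry(pitch) Rx(roll)).
In Python, from cell import status, viewer, robot gives the robot as it stands. The module is installed in compiled form; this text tells all that it offers.
- The arm moves only by the shell command python3 -m pendant 'ROWS' [FORCE]. ROWS is JSON, a list that holds one entry, the list of rows, each a list of 7 numbers: the shift along the tool's x, y, z in cm, then the turn, a rotation vector about the tool's x, y, z in rad, then the finger opening in cm, from 0 to 9.18. A call has 1 to 20 rows; each row is the pose to reach, as a shift and turn from the pose commanded when the call began, along the tool's axes at that moment; what a row does not reach only later rows make up. A row lasts 1/10 s, in which the tool goes at most 50 mm and 8.59 degrees, less where a joint would pass 70% of its speed; a pose out of reach is approached as far as the arm can. A call with a gripper value outside its range is refused whole. The fingers move at their own pace and stop on an object; FORCE is the grip in N (left out, the last holds). Time passes only in rows, so rows that repeat a pose let the fingers close. It gives the time, the measured TCP pose, the force and the opening at its end, in the units of the state.
- status.observe(): the state, without advancing time (a new reading comes with each control period).
- viewer.read_camera(name): name is "scene" or "side" or "wrist"; returns a dict with "image" (400x640x3 uint8, red, green, blue), "range_z" (400x640 float32, m along the optical axis (not along the pixel's ray), 0 where there is no reading), "fx", "fy", "cx", "cy" (pixels), "camera_from_world" (4x4, takes a point from world to camera coordinates). Camera axes: x right, y up, looking along -z (the intrinsics and any distortion apply to the point x, -y, -z); pixel columns grow to the right and rows downward; lengths in m; the calibration is good to about 2 mm. A picture is of the moment at which its call begins.
- robot.hand_in(): hands the job in, once; it reports no verdict.
The state is a dict: "time": time; "qpos": joint angles; "qvel": joint speeds; "joint_efforts": joint torques, N m; "tool_pos": TCP position; "tool_rot": TCP orientation; "contact_force": force on the tool from outside, world axes, zero at the start; "torque": the same for the moment, N m; "opening": finger opening in m.
Only numpy, scipy, OpenCV 4.12 (cv2) and the standard library are available. Lean on these libraries where they do the work, as an engineer would, in place of code of your own. Each camera call takes 0.05 s, during which the arm holds its last target. There are 200 camera calls.

## Working session

There is one attempt and no reset: what is moved stays moved. The work goes in short steps, Python scripts to look and compute and a shell command to move; the robot and the scene stay as the last step left them, time stands still between calls to the robot, and variables do not carry over. Pictures are saved under pics/ and viewed, about 8 in all and at most 12, crops included, and the job is handed in when it is done.

```bash
mkdir -p pics; cat > h.py <<'E'
import numpy as np,cv2
from cell import status,viewer,robot
def cam(n):
    c=viewer.read_camera(n);np.savez(f'{n}.npz',**c);return c
def load(n): return dict(np.load(f'{n}.npz'))
def pts(c):
    h,w=c['range_z'].shape;u,v=np.meshgrid(np.arange(w),np.arange(h));d=c['range_z']
    p=np.stack([(u-c['cx'])/c['fx']*d,-(v-c['cy'])/c['fy']*d,-d,np.ones_like(d)],-1)
    return (p@np.linalg.inv(c['camera_from_world']).T)[...,:3]
def ray(c,u,v,z):
    T=np.linalg.inv(c['camera_from_world']);d=T[:3,:3]@[(u-c['cx'])/c['fx'],-(v-c['cy'])/c['fy'],-1];o=T[:3,3]
    return o+d*(z-o[2])/d[2]
def save(n,im): cv2.imwrite(f'pics/{n}.png',im[...,::-1])
E
python3 - <<'E'
from h import *
print(robot.pinch_z,status.observe())
for n in('scene','side','wrist'):
    c=cam(n);save(n,c['image']);print(n,c['fx'],c['cx'],c['cy'],{k:v for k,v in c.items() if k not in('image','range_z','fx','cx','cy','fy')})
a=np.vstack([load('scene')['image'],load('side')['image']]);save('both',a[:, :])
E
```

```text
0.0188 {'time': 0.0, 'qpos': array([ 1.11502921e+00,  3.42746363e-01,  1.52500714e+00, -1.96235433e-06,
        1.27538003e+00, -1.46015020e-01]), 'qvel': array([ 0.00106811,  0.00021531,  0.0024309 ,  0.00010867, -0.00019027,
       -0.00208032]), 'joint_efforts': array([ 1.91674453e-04, -4.31238377e+01, -2.44217777e+01,  7.17640459e-02,
        5.60030504e-02, -1.17391501e-04]), 'tool_pos': array([0.15984206, 0.49965862, 0.22603613]), 'tool_rot': array([-1.57232108e+00,  2.22336403e-04, -3.09751691e-01]), 'contact_force': array([-0.64090679, -0.24029868,  0.16231621]), 'torque': array([ 0.04808642, -0.01365867, -0.027732  ]), 'opening': 0.0917602826575144}
scene 463.22795081668806 322.9414664291612 203.20683924288855 {'camera_from_world': array([[-0.19015172,  0.98175091, -0.00273229,  0.05151783],
       [-0.85056772, -0.16335221,  0.49985058,  0.43789716],
       [ 0.49028244,  0.09737145,  0.86610734, -1.54009753],
       [ 0.        ,  0.        ,  0.        ,  1.        ]])}
side 402.33278226718755 321.90621123559805 196.92467240085844 {'camera_from_world': array([[ 0.92298397, -0.38425789,  0.02112954, -0.4605482 ],
       [ 0.16725036,  0.44997154,  0.87724166, -0.19313809],
       [-0.34659473, -0.80614607,  0.47958379, -0.76994028],
       [ 0.        ,  0.        ,  0.        ,  1.        ]])}
wrist 321.19225489653843 321.2981618977913 195.7036485632896 {'camera_from_world': array([[ 0.3061344 ,  0.95198674, -0.00172766, -0.52533929],
       [-0.91786961,  0.29468073, -0.26585457,  0.03332123],
       [-0.25258092,  0.082973  ,  0.9640116 , -0.3898895 ],
       [ 0.        ,  0.        ,  0.        ,  1.        ]])}
```

View pics/scene.png

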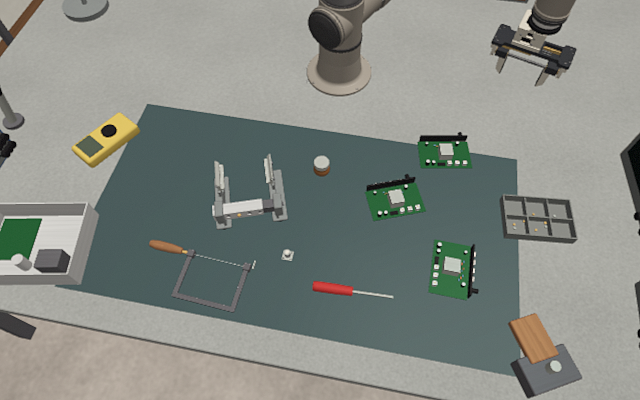

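View pics/side.png

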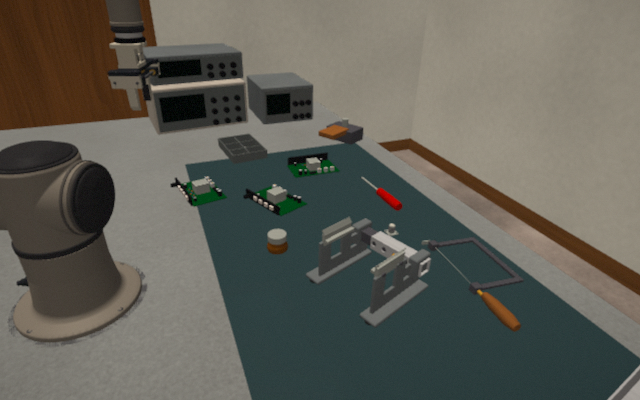

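Scene view: image right is world +y (the robot's left). There are three look-alike boards, with cans at (395,198), (446,152) and (453,266). The one farthest to the robot's right (lowest y) should be (395,198). The cradle spans (215–285, 155–228) with its crossbar at (243,208), on the +x side. The green sheet in the tray at (20,240) has no components, so it isn't a candidate.

```bash
python3 - <<'E'
from h import *
c=load('scene');P=pts(c);im=c['image']
for u,v in[(395,198),(446,152),(453,266)]: print('can',u,v,P[v,u].round(3))
hsv=cv2.cvtColor(im,cv2.COLOR_RGB2HSV)
g=cv2.inRange(hsv,(50,120,50),(75,255,255));n,l,s,ce=cv2.connectedComponentsWithStats(g)
for i in range(1,n):
    if s[i,4]>300: print('green',ce[i].round(),s[i],)
# board near (395,198)
m=np.zeros(g.shape,bool);m[170:225,355:430]=1
Q=P[m];q=Q[(Q[:,2]>.02)&(Q[:,2]<.035)&(abs(Q[:,:2]-P[198,395,:2]).max(1)<.035)]
r=cv2.minAreaRect((q[:,:2]*1000).astype(np.float32));print('cantop',r,np.median(q[:,2]),len(q))
gm=m&(g>0);q=P[gm];q=q[q[:,2]<.01];print('pcb',cv2.minAreaRect((q[:,:2]*1000).astype(np.float32)),np.median(q[:,2]))
# cradle
m=np.zeros(g.shape,bool);m[145:235,205:295]=1
for lo,hi in[(.068,.080),(.095,.104),(.105,.125)]:
    q=P[m];q=q[(q[:,2]>lo)&(q[:,2]<hi)];print(lo,len(q),cv2.minAreaRect((q[:,:2]*1000).astype(np.float32)),q.min(0).round(3),q.max(0).round(3))
a=cv2.resize(im[140:240,200:300],(600,600),interpolation=cv2.INTER_CUBIC)
b=cv2.resize(im[165:230,355:435],(200,162));d=load('side');
e=cv2.resize(d['image'][205:325,300:440],None,fx=4,fy=4,interpolation=cv2.INTER_CUBIC)
o=np.zeros((600,800,3),np.uint8);o[:600,:600]=a;o[:162,600:]=b;save('crop1',o);save('crop2',e)
E
```

```text
can 395 198 [0.471 0.238 0.031]
can 446 152 [0.29  0.365 0.032]
can 453 266 [0.639 0.404 0.028]
green [443. 154.] [418 141  54  27 868]
green [393. 201.] [ 365  183   61   38 1036]
green [ 18. 237.] [   0  219   42   40 1293]
green [451. 271.] [ 429  240   42   60 1351]
cantop ((462.8825378417969, 238.32376098632812), (45.142723083496094, 36.72209548950195), 21.69775390625) 0.029108960882894275 191
pcb ((461.1315002441406, 240.20957946777344), (97.40193939208984, 151.0877685546875), 22.848304748535156) 0.0014924083589233916
0.068 676 ((582.7217407226562, -141.621337890625), (71.1786880493164, 180.50091552734375), 20.195899963378906) [ 0.527 -0.226  0.068] [ 0.642 -0.049  0.08 ]
0.095 188 ((512.3460083007812, -165.1796875), (77.83242797851562, 148.97264099121094), 19.842981338500977) [ 0.455 -0.237  0.095] [ 0.573 -0.086  0.104]
0.105 208 ((511.22784423828125, -166.4844512939453), (82.3074951171875, 146.65365600585938), 20.280832290649414) [ 0.451 -0.247  0.105] [ 0.575 -0.086  0.123]
```

View pics/crop1.png

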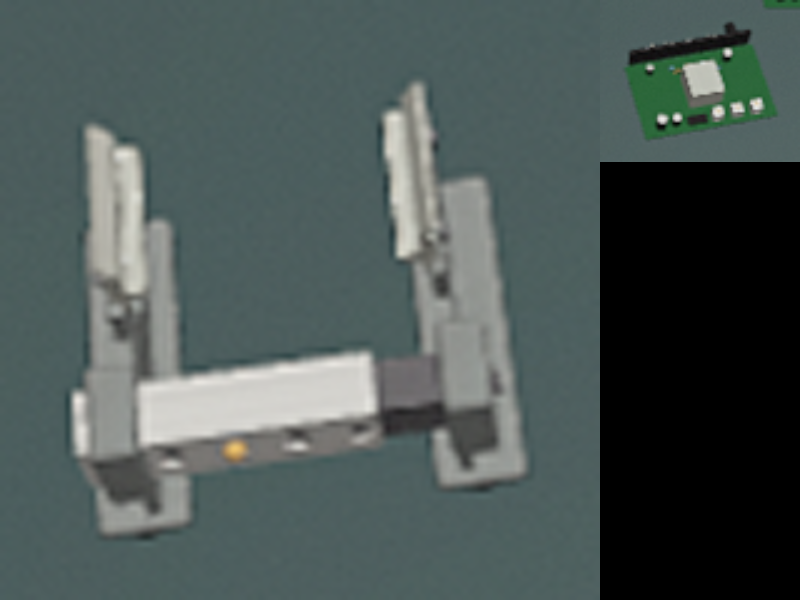

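View pics/crop2.png

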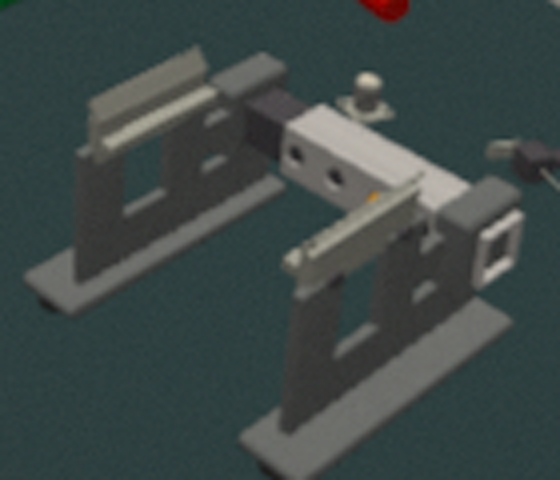

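Crop confirmation: the board with its can at (395,198) has the black panel along its upper edge (world −x). Its y is 0.238, against 0.365 and 0.404 for the others, so it is the one farthest to the robot's right and the one meant. Cradle crop: the brass button shows at scene pixel ≈(239.2,215), second hole from the moving (left) stand. In the side view the opposite button is at ≈(393,254).

```bash
cat >> h.py <<'E'
from scipy.spatial.transform import Rotation as R
def pose(s=None):
    s=s or status.observe();return np.array(s['tool_pos']),R.from_euler('xyz',s['tool_rot'])
def goto(p,Rt):
    p0,R0=pose();d=R0.inv();print('shift cm',(d.apply(np.array(p)-p0)*100).round(2),'turn',(d*Rt).as_rotvec().round(4))
def down(yaw): return R.from_euler('xyz',[-np.pi/2,0,yaw])
E
python3 - <<'E'
from h import *
c=load('scene');d=load('side')
def brass(c,box):
    x0,x1,y0,y1=box;hsv=cv2.cvtColor(c['image'],cv2.COLOR_RGB2HSV)[y0:y1,x0:x1]
    m=cv2.inRange(hsv,(10,90,80),(30,255,255));v,u=np.nonzero(m);return u.mean()+x0,v.mean()+y0,len(u)
b1=brass(c,(225,255,205,225));b2=brass(d,(380,405,245,265));print(b1,b2)
A=ray(c,b1[0],b1[1],.06);B=ray(d,b2[0],b2[1],.06);print(A,B,np.hypot(*(A-B)[:2]))
# sleeve top bright points
P=pts(c);m=np.zeros(P.shape[:2],bool);m[195:225,215:268]=1;br=c['image'].min(-1)>165
q=P[m&br];q=q[(q[:,2]>.07)&(q[:,2]<.08)];r=cv2.minAreaRect((q[:,:2]*1000).astype(np.float32));print(r,len(q))
p=q[:,:2]-q[:,:2].mean(0);w,V=np.linalg.eigh(p.T@p);print('axis',V[:,1],np.degrees(np.arctan2(*V[::-1,1])),q[:,:2].mean(0))
for yaw in(20.2,):
    t=np.radians(yaw);xc=np.array([np.cos(t),np.sin(t),0]);yc=np.array([-xc[1],xc[0],0])
    print('A-18',A-.018*xc,'B+18',B+.018*xc,'dy',(A-B)@yc,(A-B)@xc)
    goto([.582,-.155,.2],down(t-np.pi/2))
E
```

```text
(np.float64(238.66666666666666), np.float64(214.88888888888889), 9) (np.float64(393.2), np.float64(253.6), 5)
[ 0.61561761 -0.15571704  0.06      ] [ 0.58700288 -0.16101707  0.06      ] 0.029101422881904468
((596.2634887695312, -149.72882080078125), (31.55113983154297, 100.8199462890625), 20.619121551513672) 386
axis [-0.34726629  0.93776656] 110.3202000348191 [ 0.59666092 -0.14996476]
A-18 [ 0.59872474 -0.16193241  0.06      ] B+18 [ 0.60389576 -0.1548017   0.06      ] dy -0.004906579261060545 0.028684809459125982
shift cm [ 60.16   2.67 -49.49] turn [1.100e-03 9.084e-01 3.000e-04]
```

```bash
python3 -m pendant '[[[62,2.6,-49.2,0,0.908,0,9],[62,2.6,-49.2,0,0.908,0,9],[62,2.6,-49.2,0,0.908,0,9],[62,2.6,-49.2,0,0.908,0,9],[62,2.6,-49.2,0,0.908,0,9],[62,2.6,-49.2,0,0.908,0,9],[62,2.6,-49.2,0,0.908,0,9],[62,2.6,-49.2,0,0.908,0,9],[62,2.6,-49.2,0,0.908,0,9],[62,2.6,-49.2,0,0.908,0,9],[62,2.6,-49.2,0,0.908,0,9],[62,2.6,-49.2,0,0.908,0,9],[62,2.6,-49.2,0,0.908,0,9],[62,2.6,-49.2,0,0.908,0,9],[62,2.6,-49.2,0,0.908,0,9],[62,2.6,-49.2,0,0.908,0,9],[62,2.6,-49.2,0,0.908,0,9],[62,2.6,-49.2,0,0.908,0,9],[62,2.6,-49.2,0,0.908,0,9],[62,2.6,-49.2,0,0.908,0,9]]]'
python3 - <<'E'
from h import *
c=cam('wrist');save('w1',c['image']);print(status.observe())
E
```

```text
time: 2.15
tool_pos: [0.6001, -0.1563, 0.2011]
tool_rot: [-1.571, 0.0, -1.216]
contact_force: [0.6, -0.5, -0.3]
opening: 0.0896
{'time': 2.2, 'qpos': array([-3.78369135e-01,  5.37013151e-01,  1.28253461e+00,  1.93323949e-04,
        1.32174993e+00, -7.32888161e-01]), 'qvel': array([-0.00268838,  0.00014933, -0.00484295,  0.00045788, -0.00038392,
       -0.000704  ]), 'joint_efforts': array([-2.45771818e-01, -5.29923642e+01, -2.48144639e+01,  2.53701926e-02,
        7.69011816e-02,  2.78288964e-03]), 'tool_pos': array([ 0.60022746, -0.15632482,  0.20124256]), 'tool_rot': array([-1.57045174e+00, -5.80693090e-05, -1.21632493e+00]), 'contact_force': array([ 0.67108622, -0.07322186,  0.56122604]), 'torque': array([-0.13452899,  0.01360149, -0.01827922]), 'opening': 0.08983993928155855}
```

View pics/w1.png

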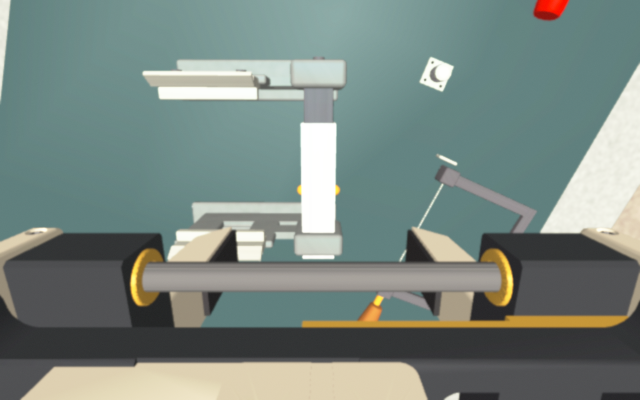

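The wrist picture shows both brass buttons, at ≈(301,190) and (338,190), either side of the white sleeve. The moving stand is below, at row 240, and the fixed one above, at row 75.

```bash
cat > m.py <<'E'
from h import *
def brassw(c,box):
    x0,x1,y0,y1=box;hsv=cv2.cvtColor(c['image'],cv2.COLOR_RGB2HSV)[y0:y1,x0:x1]
    m=cv2.inRange(hsv,(12,120,120),(30,255,255));v,u=np.nonzero(m);return u.mean()+x0,v.mean()+y0,len(u)
E
python3 - <<'E'
from m import *
c=load('wrist')
b=[brassw(c,(290,303,180,200)),brassw(c,(333,347,180,200))];print(b)
W=[ray(c,*q[:2],.06) for q in b];print(W);M=sum(W)/2;d=(W[1]-W[0])[:2];print('mid',M,'sep',np.hypot(*d),np.degrees(np.arctan2(d[1],d[0])))
# sleeve edges
im=c['image'].astype(int);E=[]
for v in range(130,225,5):
    u=np.nonzero(im[v,280:360].min(-1)>200)[0]+280;E.append((v,u.min(),u.max()))
L=np.array([ray(c,e[1]-.5,e[0],.075)[:2] for e in E]);Rr=np.array([ray(c,e[2]+.5,e[0],.075)[:2] for e in E]);C=(L+Rr)/2
p=C-C.mean(0);V=np.linalg.svd(p)[2][0];V*=np.sign(V[1]);print('yc',V,'yaw',np.degrees(np.arctan2(-V[0],V[1])),'width',np.hypot(*(Rr-L).mean(0)),'offset mid from axis',(M[:2]-C.mean(0))@[V[1],-V[0]])
print('campos',np.linalg.inv(c['camera_from_world'])[:3,3])
P=pts(c)
for n,(u,v) in dict(fixledge=(205,93),movledge=(250,237),fixwall=(200,78)).items(): print(n,P[v,u].round(4),(P[v,u]-M).round(4)@np.array([[V[1],V[0]],[-V[0],V[1]],[0,0]]))
E
```

```text
[(np.float64(298.88), np.float64(189.36), 25), (np.float64(337.14285714285717), np.float64(189.5), 28)]
[array([ 0.58252547, -0.1671567 ,  0.06      ]), array([ 0.61703576, -0.15459107,  0.06      ])]
mid [ 0.59978061 -0.16087389  0.06      ] sep 0.03672676312187154 20.00719249617306
yc [-0.29253924  0.95625352] yaw 17.0100378863636 width 0.033049003004055805 offset mid from axis 0.0019036929906614082
campos [ 0.57626514 -0.08836445  0.35880521]
fixledge [ 0.4887 -0.1095  0.0992] [-0.09120325  0.08165254]
movledge [ 0.5558 -0.2121  0.0988] [-0.05695754 -0.03611771]
fixwall [ 0.4883 -0.0994  0.1158] [-0.08856473  0.09130284]
```

```bash
cat >> m.py <<'E'
t=np.radians(20.2);xc=np.array([np.cos(t),np.sin(t),0]);yc=np.array([-xc[1],xc[0],0]);G=np.array([.600,-.160,.060])
Rp=down(t-np.pi/2)*R.from_rotvec([0,0,-np.radians(15)]);a=Rp.apply([0,1,0])
E
python3 - <<'E'
from m import *
print(a,Rp.apply([0,0,1]),xc)
goto(G+.0188*a-.1*a,Rp)
E
```

```text
[ 0.08936975 -0.24289987 -0.96592583] [9.38493023e-01 3.45298199e-01 5.55111512e-17] [0.93849302 0.3452982  0.        ]
shift cm [-1.77  6.28 -0.15] turn [-0.0006  0.0019 -0.2617]
```

```bash
python3 -m pendant '[[[-1.8,2,-0.15,0,0,-0.13,9],[-1.8,4,-0.15,0,0.002,-0.2617,9],[-1.8,6.28,-0.15,0,0.002,-0.2617,9],[-1.8,6.28,-0.15,0,0.002,-0.2617,9],[-1.8,6.28,-0.15,0,0.002,-0.2617,9]]]'
python3 - <<'E'
from m import *
goto(G+.0188*a,Rp)
E
```

```text
time: 2.7
tool_pos: [0.5932, -0.1409, 0.1388]
tool_rot: [-1.57, -0.262, -1.219]
contact_force: [0.3, -0.4, -0.3]
opening: 0.0901
shift cm [-0.08 10.02 -0.03] turn [-0.0006 -0.0011 -0.    ]
```

```bash
python3 -m pendant '[[[-0.05,3,0,0,0,0,9],[-0.05,6,0,0,0,0,9],[-0.05,9,0,0,0,0,9],[-0.05,10,0,0,0,0,7],[-0.05,10,0,0,0,0,5.5],[-0.05,10,0,0,0,0,5],[-0.05,10,0,0,0,0,5],[-0.05,10,0,0,0,0,5]]]' 10
python3 - <<'E'
from m import *
goto(G+.0188*a,Rp)
c=cam('side');e=cv2.resize(c['image'][195:325,300:450],None,fx=4,fy=4,interpolation=cv2.INTER_CUBIC);w=cam('wrist')['image'][120:320,200:440]
w=cv2.resize(w,(600,500));o=np.zeros((600,800,3),np.uint8);o[:390,:450]=cv2.resize(e,(450,390));o[:290,450:]=cv2.resize(w,(350,290));save('p5',o)
E
```

```text
time: 3.5
tool_pos: [0.6025, -0.165, 0.0428]
tool_rot: [-1.568, -0.263, -1.22]
contact_force: [-0.2, -0.4, -0.1]
opening: 0.0545
shift cm [-0.09  0.08 -0.06] turn [-0.002  -0.0018  0.0013]
```

View pics/p5.png

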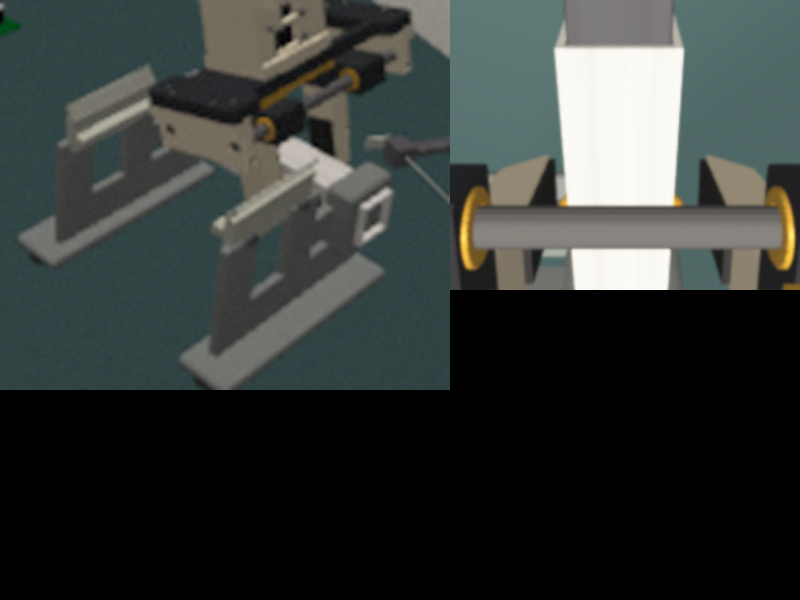

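```bash
python3 - <<'E'
from m import *
c=load('wrist');im=c['image'].astype(int)
p,Rn=pose();g=p-.0188*Rn.apply([0,1,0]);print('grasp',g)
b=[brassw(c,(270,290,250,275)),brassw(c,(345,365,250,275))];print(b)
W=[ray(c,*q[:2],.06) for q in b]
for q in W: print(((q-g)@xc).round(4),((q-g)@yc).round(4))
for v in range(165,255,15):
    u=np.nonzero(im[v,265:375].min(-1)>200)[0]+265;l=ray(c,u.min()-.5,v,.075);r=ray(c,u.max()+.5,v,.075);print(v,u.min(),u.max(),((l-g)@xc).round(4),((r-g)@xc).round(4),((l-g)@yc).round(3))
E
```

```text
grasp [ 0.60040652 -0.16033597  0.06034115]
[(np.float64(277.52), np.float64(259.2), 25), (np.float64(355.875), np.float64(258.71875), 32)]
-0.0196 0.0023
0.0177 0.0024
165 273 358 -0.0155 0.0142 0.058
180 274 357 -0.0156 0.0142 0.053
195 275 356 -0.0158 0.0142 0.046
210 277 355 -0.0155 0.0142 0.04
225 278 354 -0.0156 0.0141 0.033
240 279 353 -0.0158 0.0141 0.026
```

```bash
python3 -m pendant '[[[-0.1,0.05,-0.07,0,0,0,5],[-0.1,0.05,-0.07,0,0,0,4.2],[-0.1,0.05,-0.07,0,0,0,3.6],[-0.1,0.05,-0.07,0,0,0,2.5],[-0.1,0.05,-0.07,0,0,0,2.5],[-0.1,0.05,-0.07,0,0,0,2.5],[-0.1,0.05,-0.07,0,0,0,2.5]]]' 15
python3 - <<'E'
from m import *
s=status.observe();f=s['contact_force'];print(s['opening'],f@xc,f@yc,f[2],s['tool_pos'])
E
```

```text
time: 4.3
tool_pos: [0.6, -0.1646, 0.0403]
tool_rot: [-1.572, -0.261, -1.22]
contact_force: [-6.0, -0.6, 3.2]
opening: 0.0296
0.02964852713220043 -5.896590519219968 1.4843829725146895 3.206032060871575 [ 0.59997974 -0.16459882  0.04031836]
```

```bash
cat > f.py <<'E'
from m import *
s=status.observe();f=s['contact_force'];p,Rn=pose(s);g=p-.0188*Rn.apply([0,1,0])-G;print('open',round(s['opening'],4),'F xc,yc,z',round(f@xc,1),round(f@yc,1),round(f[2],1),'grasp xc,yc,z mm',(np.array([g@xc,g@yc,g[2]])*1000).round(2))
E
python3 f.py
python3 -m pendant '[[[0.05,0.013,-0.03,0,0,0,2.5],[0.1,0.026,-0.03,0,0,0,2.5],[0.1,0.026,-0.03,0,0,0,2.5]]]' ; python3 f.py
```

```text
open 0.0296 F xc,yc,z -5.9 1.5 3.2 grasp xc,yc,z mm [-1.58  0.54 -1.52]
time: 4.6
tool_pos: [0.6, -0.1648, 0.0403]
tool_rot: [-1.572, -0.26, -1.22]
contact_force: [-5.2, 4.0, 5.1]
opening: 0.0299
open 0.0299 F xc,yc,z -3.5 5.5 5.1 grasp xc,yc,z mm [-1.59  0.33 -1.51]
```

```bash
python3 -m pendant '[[[0.05,0.013,0,0,0,0,2.5],[0.1,0.026,0,0,0,0,2.5],[0.1,0.026,0,0,0,0,2.5]]]' ; python3 f.py
```

```text
time: 4.9
tool_pos: [0.6003, -0.1656, 0.0403]
tool_rot: [-1.572, -0.26, -1.22]
contact_force: [-6.1, 4.0, 4.0]
opening: 0.0301
open 0.0301 F xc,yc,z -4.4 5.9 4.0 grasp xc,yc,z mm [-1.58 -0.52 -1.55]
```

```bash
python3 -m pendant '[[[0.05,0.013,0,0,0,0,2.5],[0.1,0.026,0,0,0,0,2.5],[0.15,0.039,0,0,0,0,2.5],[0.2,0.052,0,0,0,0,2.5]]]' ; python3 f.py
```

```text
time: 5.3
tool_pos: [0.601, -0.1673, 0.0403]
tool_rot: [-1.572, -0.26, -1.22]
contact_force: [-6.9, 5.0, 5.8]
opening: 0.0302
open 0.0302 F xc,yc,z -4.7 7.1 5.8 grasp xc,yc,z mm [-1.6  -2.39 -1.5 ]
```

```bash
python3 -m pendant '[[[0.05,0.013,0,0,0,0,2.5],[0.1,0.026,0,0,0,0,2.5],[0.15,0.039,0,0,0,0,2.5],[0.2,0.052,0,0,0,0,2.5]]]' ; python3 f.py
```

```text
time: 5.7
tool_pos: [0.6015, -0.1688, 0.0403]
tool_rot: [-1.572, -0.259, -1.22]
contact_force: [-6.4, 5.7, 6.5]
opening: 0.0299
open 0.0299 F xc,yc,z -4.1 7.6 6.5 grasp xc,yc,z mm [-1.6  -3.95 -1.55]
```

```bash
python3 - <<'E'
from h import *
c=cam('wrist');save('w6',c['image'][100:320,160:480])
E
```

```text
(no output)
```

View pics/w6.png

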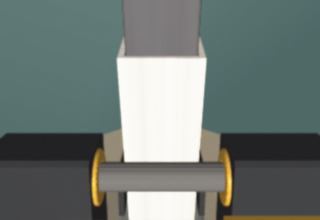

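```bash
cat > e.py <<'E'
from m import *
def endw(c):
    im=c['image'].astype(int);u=int(round(c['cx']));col=im[100:260,u-5:u+5].min(-1).mean(1);g=np.diff(col);v=100+g.argmax()+.5
    return u,v,(ray(c,u,v,.075)-G)@yc
if __name__=='__main__':
    print('end now',endw(cam('wrist')))
E
python3 e.py; python3 - <<'E'
from m import *
c=load('scene')
for u,v in[(262.2,198.7),(263.3,203)]:print((ray(c,u,v,.075)-G)@yc,(ray(c,u,v,.075)-G)@xc)
im=cv2.imread('pics/w1.png').astype(int)
print(np.diff(im[100:150,313:323].min(-1).mean(1)).argmax()+100.5)
E
```

```text
end now (321, np.float64(157.5), np.float64(0.05787346690070649))
0.06442878735577746 -0.013488422480893355
0.06600457882722544 -0.00010324045603262358
122.5
```

```bash
python3 -m pendant '[[[0.1,0.01,0,0,0,0,2.5],[0.2,0.03,0,0,0,0,2.5],[0.3,0.05,0,0,0,0,2.5],[0.4,0.08,0,0,0,0,2.5],[0.5,0.1,0,0,0,0,2.5],[0.6,0.13,0,0,0,0,2.5],[0.7,0.16,0,0,0,0,2.5],[0.8,0.18,0,0,0,0,2.5],[0.9,0.21,0,0,0,0,2.5],[1.0,0.24,0,0,0,0,2.5],[1.1,0.27,0,0,0,0,2.5]]]' ; python3 f.py; python3 e.py
```

```text
time: 6.9
tool_pos: [0.6056, -0.18, 0.0403]
tool_rot: [-1.572, -0.26, -1.22]
contact_force: [-6.8, 3.9, 3.2]
opening: 0.0298
open 0.0298 F xc,yc,z -5.1 6.0 3.2 grasp xc,yc,z mm [ -1.61 -15.89  -1.54]
end now (321, np.float64(157.5), np.float64(0.0461562343929439))
```

```bash
python3 -m pendant '[[[0.05,0.013,0,0,0,0,2.5],[0.1,0.026,0,0,0,0,2.5],[0.15,0.039,0,0,0,0,2.5],[0.2,0.052,0,0,0,0,2.5],[0.25,0.065,0,0,0,0,2.5],[0.3,0.078,0,0,0,0,2.5]]]' ; python3 f.py
```

```text
time: 7.55
tool_pos: [0.6067, -0.1829, 0.0403]
tool_rot: [-1.572, -0.26, -1.22]
contact_force: [-5.3, 3.8, 3.2]
opening: 0.0297
open 0.0297 F xc,yc,z -3.6 5.4 3.2 grasp xc,yc,z mm [ -1.63 -19.01  -1.5 ]
```

```bash
python3 -m pendant '[[[0.03,0.008,0,0,0,0,2.5],[0.06,0.016,0,0,0,0,2.5],[0.09,0.023,0,0,0,0,2.5],[0.12,0.031,0,0,0,0,2.5],[0.15,0.039,0,0,0,0,2.5]]]' ; python3 f.py
```

```text
time: 8.05
tool_pos: [0.6072, -0.1844, 0.0403]
tool_rot: [-1.572, -0.26, -1.22]
contact_force: [-5.3, 3.7, 3.2]
opening: 0.0302
open 0.0302 F xc,yc,z -3.7 5.3 3.2 grasp xc,yc,z mm [ -1.63 -20.59  -1.49]
```

```bash
python3 -m pendant '[[[0.03,0.008,0,0,0,0,2.5],[0.06,0.016,0,0,0,0,2.5],[0.06,0.016,0,0,0,0,2.5]]]' ; python3 f.py; python3 e.py
```

```text
time: 8.35
tool_pos: [0.6075, -0.1852, 0.0403]
tool_rot: [-1.572, -0.26, -1.22]
contact_force: [-4.7, 2.1, 2.1]
opening: 0.0301
open 0.0301 F xc,yc,z -3.7 3.5 2.1 grasp xc,yc,z mm [ -1.64 -21.45  -1.51]
end now (321, np.float64(157.5), np.float64(0.040624922656297593))
```

```bash
python3 -m pendant '[[[0.03,0.008,0,0,0,0,2.5],[0.06,0.016,0,0,0,0,2.5],[0.06,0.016,0,0,0,0,2.5]]]' ; python3 f.py
```

```text
time: 8.7
tool_pos: [0.6078, -0.1859, 0.0403]
tool_rot: [-1.572, -0.26, -1.22]
contact_force: [-4.9, 2.0, 2.4]
opening: 0.0293
open 0.0293 F xc,yc,z -3.9 3.6 2.4 grasp xc,yc,z mm [ -1.64 -22.17  -1.51]
```

```bash
python3 -m pendant '[[[0.02,0.005,0,0,0,0,2.5],[0.04,0.01,0,0,0,0,2.5],[0.04,0.01,0,0,0,0,2.5]]]' ; python3 f.py
```

```text
time: 9.0
tool_pos: [0.608, -0.1865, 0.0403]
tool_rot: [-1.572, -0.26, -1.22]
contact_force: [-3.8, 1.3, 1.0]
opening: 0.03
open 0.03 F xc,yc,z -3.2 2.6 1.0 grasp xc,yc,z mm [ -1.64 -22.8   -1.51]
```

```bash
python3 -m pendant '[[[0.02,0.005,0,0,0,0,2.5],[0.04,0.01,0,0,0,0,2.5],[0.04,0.01,0,0,0,0,2.5]]]' ; python3 f.py; python3 e.py
```

```text
time: 9.3
tool_pos: [0.6083, -0.1873, 0.0403]
tool_rot: [-1.572, -0.261, -1.22]
contact_force: [-5.1, -0.2, 0.7]
opening: 0.0301
open 0.0301 F xc,yc,z -4.8 1.5 0.7 grasp xc,yc,z mm [ -1.67 -23.64  -1.51]
end now (321, np.float64(157.5), np.float64(0.03847227725457754))
```

```bash
python3 -m pendant '[[[0.02,0.005,0,0,0,0,2.5],[0.04,0.01,0,0,0,0,2.5],[0.04,0.01,0,0,0,0,2.5]]]' ; python3 f.py
```

```text
time: 9.65
tool_pos: [0.6085, -0.1878, 0.0403]
tool_rot: [-1.572, -0.261, -1.22]
contact_force: [-5.2, 0.1, -2.1]
opening: 0.0297
open 0.0297 F xc,yc,z -4.8 1.9 -2.1 grasp xc,yc,z mm [ -1.66 -24.18  -1.49]
```

```bash
python3 -m pendant '[[[0.02,0.005,0,0,0,0,2.5],[0.04,0.01,0,0,0,0,2.5],[0.04,0.01,0,0,0,0,2.5]]]' ; python3 f.py
python3 - <<'E'
from m import *
w=cam('wrist')['image'][100:320,160:480];s=cam('scene')['image'][175:245,190:300];s2=cam('side')['image'][205:325,310:440]
o=np.zeros((600,800,3),np.uint8);o[:275,:400]=cv2.resize(w,(400,275));o[:255,400:]=cv2.resize(s,(400,255),interpolation=cv2.INTER_CUBIC);o[276:576,:325]=cv2.resize(s2,(325,300),interpolation=cv2.INTER_CUBIC);save('p7',o)
E
```

```text
time: 9.95
tool_pos: [0.6087, -0.1883, 0.0404]
tool_rot: [-1.571, -0.261, -1.22]
contact_force: [-4.5, -2.1, -3.2]
opening: 0.0298
open 0.0298 F xc,yc,z -5.0 -0.4 -3.2 grasp xc,yc,z mm [ -1.63 -24.72  -1.46]
```

View pics/p7.png

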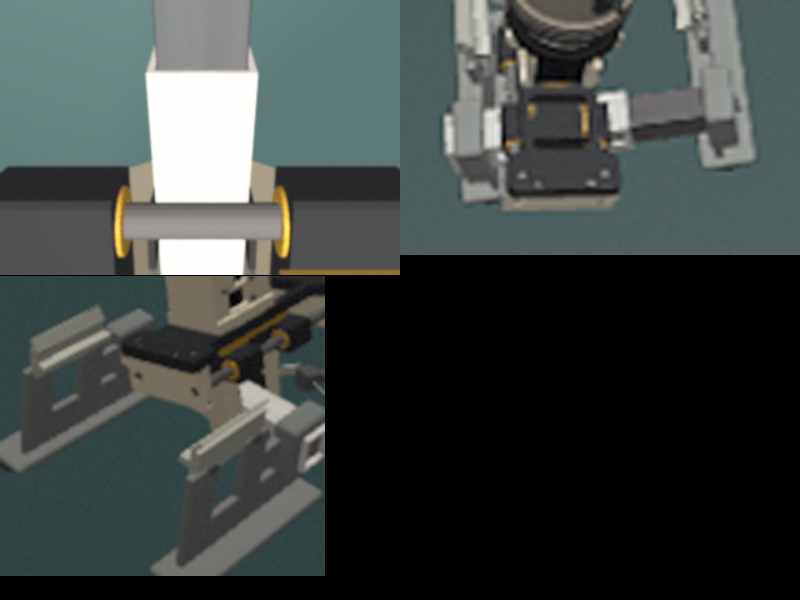

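```bash
python3 -c "
from e import *
print(endw(load('wrist')))
from h import *
import numpy as np
"; python3 -c "
from m import *
# scene calib only: pitch
c=load('scene')
for u,v in [(172,461),(235,450),(298,440),(360,431)]:
    print((ray(c,200+u/6,140+v/6,.06)-G)@yc)
s=status.observe();print(s['contact_force'],s['torque'],s['joint_efforts'])
"
```

```text
-0.027327833247341494
-0.00011614736296783726
0.02717380199934319
0.05409735696711749
[-4.32940117 -2.3553778  -2.31642757] [-0.09553422  0.87729718 -0.19062729] [ 1.79498278e+00 -5.67079568e+01 -2.27726716e+01 -4.00219671e-01
 -2.00561397e+00  1.45146475e-02]Traceback (most recent call last):
  File "<string>", line 3, in <module>
    print(endw(load('wrist')))
          ~~~~^^^^^^^^^^^^^^^
  File "e.py", line 3, in endw
    im=c['image'].astype(int);u=int(round(c['cx']));col=im[100:260,u-5:u+5].min(-1).mean(1);g=np.diff(col);v=100+g.argmax()+.5
                                    ~~~~~^^^^^^^^^
TypeError: type numpy.ndarray doesn't define __round__ method
```

```bash
python3 -m pendant '[[[0.02,0.005,0,0,0,0,2.5],[0.04,0.01,0,0,0,0,2.5],[0.06,0.016,0,0,0,0,2.5],[0.06,0.016,0,0,0,0,2.5]]]' ; python3 f.py;python3 e.py
```

```text
time: 10.5
tool_pos: [0.609, -0.1893, 0.0404]
tool_rot: [-1.571, -0.262, -1.22]
contact_force: [-4.7, -3.3, -3.1]
opening: 0.0295
open 0.0295 F xc,yc,z -5.5 -1.5 -3.1 grasp xc,yc,z mm [ -1.63 -25.71  -1.44]
end now (321, np.float64(157.5), np.float64(0.036431017480741124))
```

```bash
python3 -m pendant '[[[0.02,0.005,0,0,0,0,2.5],[0.04,0.01,0,0,0,0,2.5],[0.04,0.01,0,0,0,0,2.5]]]' ; python3 f.py;python3 e.py
```

```text
time: 10.85
tool_pos: [0.6091, -0.1893, 0.0404]
tool_rot: [-1.571, -0.261, -1.22]
contact_force: [-4.7, -1.8, -3.5]
opening: 0.0299
open 0.0299 F xc,yc,z -5.0 -0.0 -3.5 grasp xc,yc,z mm [ -1.6  -25.78  -1.44]
end now (321, np.float64(157.5), np.float64(0.03633001244902968))
```

```bash
python3 -m pendant '[[[0.02,0.005,0,0,0,0,2.5],[0.04,0.01,0,0,0,0,2.5],[0.04,0.01,0,0,0,0,2.5]]]' ; python3 f.py;python3 e.py
```

```text
time: 11.2
tool_pos: [0.6091, -0.1896, 0.0404]
tool_rot: [-1.571, -0.261, -1.22]
contact_force: [-4.7, -1.2, -3.2]
opening: 0.0298
open 0.0298 F xc,yc,z -4.8 0.5 -3.2 grasp xc,yc,z mm [ -1.63 -26.04  -1.47]
end now (321, np.float64(157.5), np.float64(0.036075453248197574))
```

```bash
python3 - <<'E'
from m import *
c=cam('wrist')
for s in(-.0195,.0195):
    q=c['camera_from_world']@np.r_[G+s*xc,1];print(c['cx']-c['fx']*q[0]/q[2],c['cy']+c['fy']*q[1]/q[2])
hsv=cv2.cvtColor(c['image'],cv2.COLOR_RGB2HSV);m=cv2.inRange(hsv,(12,120,120),(30,255,255))
v,u=np.nonzero(m[150:260,250:380]);print(sorted(set(zip((u+250).tolist(),(v+150).tolist())))[:60])
save('w8',cv2.resize(c['image'][130:270,240:400],(800,700))[:600])
E
```

```text
277.2639073205129 220.6555517666241
367.5336077123147 220.44293254599236
[(254, 257), (254, 258), (254, 259), (255, 254), (255, 255), (255, 256), (255, 257), (255, 258), (255, 259), (256, 252), (256, 253), (256, 254), (256, 255), (256, 256), (256, 257), (256, 258), (256, 259), (257, 251), (257, 252), (257, 253), (257, 254), (257, 255), (257, 256), (257, 257), (257, 258), (257, 259), (258, 250), (258, 251), (258, 252), (258, 253), (258, 254), (258, 255), (258, 256), (258, 257), (258, 258), (258, 259), (259, 250), (259, 251), (259, 252), (259, 253), (259, 254), (259, 255), (259, 256), (259, 257), (259, 258), (259, 259), (260, 250), (260, 251), (260, 252), (260, 253), (260, 254), (260, 255), (260, 256), (260, 257), (260, 258), (260, 259), (261, 251), (261, 252), (261, 253), (261, 254)]
```

View pics/w8.png

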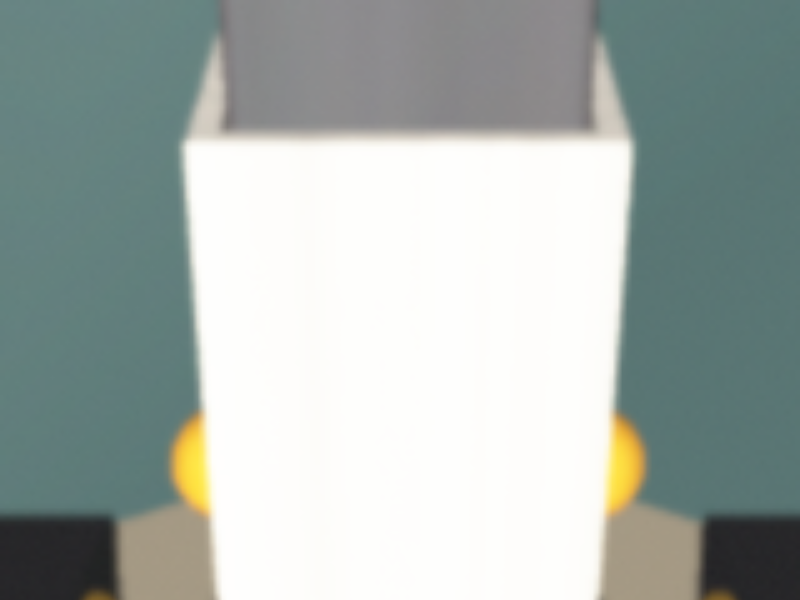

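The enlarged wrist crop shows both brass buttons standing out on either side of the sleeve, at crop (190,462) and (627,462), so they have snapped out. Now I relax, open and retract.

```bash
python3 -m pendant '[[[-0.05,-0.013,0,0,0,0,2.5],[-0.05,-0.013,0.1,0,0,0,4],[-0.05,-0.013,0.1,0,0,0,6],[-0.05,-0.013,0.1,0,0,0,7],[-0.05,-1,0.1,0,0,0,8],[-0.05,-4,0.1,0,0,0,8],[-0.05,-8,0.1,0,0,0,8],[-0.05,-12,0.1,0,0,0,8],[-0.05,-16,0.1,0,0,0,8],[-0.05,-16,0.1,0,0,0,8]]]'
python3 - <<'E'
from m import *
c=cam('wrist');save('w9',c['image'])
b=[brassw(c,(200,321,100,225)),brassw(c,(321,450,100,225))];print(b)
W=[ray(c,*q[:2],.06) for q in b];M=sum(W)/2;d=W[1]-W[0];print(M,np.hypot(*d[:2]),np.degrees(np.arctan2(d[1],d[0])),(M-G)@xc,(M-G)@yc)
s=cam('scene');P=pts(s);im=s['image']
m=np.zeros(P.shape[:2],bool);m[145:235,195:300]=1;q=P[m];q=q[(q[:,2]>.105)&(q[:,2]<.125)]
for sgn in(-1,1):
    r=q[((q-G)@yc-15)*0+sgn*((q-G)@yc-.015)>0];print(len(r),'yc',np.percentile((r-G)@yc,[2,50,98]).round(4),'xc',np.percentile((r-G)@xc,[2,98]).round(4))
# board again + pre-grasp
m=np.zeros(P.shape[:2],bool);m[170:225,355:430]=1
C=ray(s,395,193,.03);print(C)
hsv=cv2.cvtColor(im,cv2.COLOR_RGB2HSV);g=cv2.inRange(hsv,(50,120,50),(75,255,255))
q=P[m&(g>0)];q=q[q[:,2]<.01];rect=cv2.minAreaRect((q[:,:2]*1000).astype(np.float32));print(rect)
goto([.461,.239,.16],down(np.radians(22.5)))
goto([.461,.239,.16],down(np.radians(22.5-180)))
print(status.observe()['qpos'])
E
```

```text
time: 12.3
tool_pos: [0.599, -0.1492, 0.203]
tool_rot: [-1.559, -0.269, -1.221]
contact_force: [1.0, 0.2, 0.1]
opening: 0.08
[(np.float64(294.8571428571429), np.float64(157.0), 28), (np.float64(334.2903225806452), np.float64(157.1290322580645), 31)]
[ 0.59960937 -0.16107864  0.06      ] 0.036809575438277106 19.64534609079541 -0.0007390611618439287 -0.0008774139986537331
117 yc [-0.0748 -0.0699 -0.0651] xc [-0.12   -0.0464]
95 yc [0.0885 0.0931 0.0977] xc [-0.1217 -0.046 ]
[0.45417071 0.23655274 0.03      ]
((461.2301330566406, 240.4682159423828), (97.79902648925781, 151.05465698242188), 22.061681747436523)
shift cm [-40.69  -7.13   0.64] turn [ 0.2097 -1.6019  0.2067]
shift cm [-40.69  -7.13   0.64] turn [-0.2044  1.5198  0.2073]
[-0.26032042  0.46050661  1.45503234 -0.24178864  1.08170669 -0.51311904]
```

View pics/w9.png

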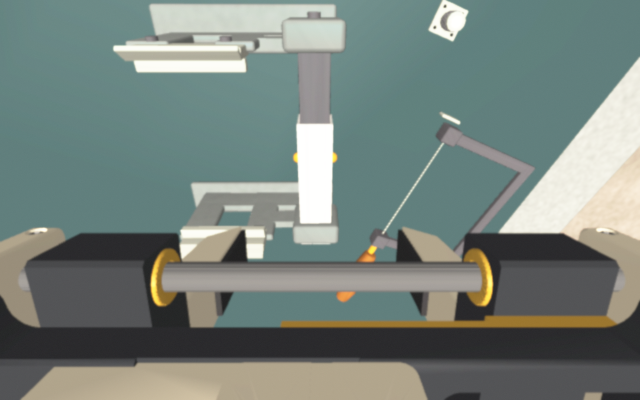

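The wrist view shows the buttons standing out at (295,157) and (334,157), in the next hole. The jaws are now wider apart. Next is the board.

```bash
python3 -m pendant '[[[-39.6,-11,0.64,0.21,-1.6019,0.207,8],[-39.6,-11,0.64,0.21,-1.6019,0.207,8],[-39.6,-11,0.64,0.21,-1.6019,0.207,8],[-39.6,-11,0.64,0.21,-1.6019,0.207,8],[-39.6,-11,0.64,0.21,-1.6019,0.207,8],[-39.6,-11,0.64,0.21,-1.6019,0.207,8],[-39.6,-11,0.64,0.21,-1.6019,0.207,8],[-39.6,-11,0.64,0.21,-1.6019,0.207,8],[-39.6,-11,0.64,0.21,-1.6019,0.207,8],[-39.6,-11,0.64,0.21,-1.6019,0.207,8],[-39.6,-11,0.64,0.21,-1.6019,0.207,8],[-39.6,-11,0.64,0.21,-1.6019,0.207,8],[-39.6,-11,0.64,0.21,-1.6019,0.207,8],[-39.6,-11,0.64,0.21,-1.6019,0.207,8],[-39.6,-11,0.64,0.21,-1.6019,0.207,8]]]'
python3 - <<'E'
from m import *
c=cam('wrist');P=pts(c);im=c['image'];hsv=cv2.cvtColor(im,cv2.COLOR_RGB2HSV)
p,Rn=pose();near=np.hypot(P[...,0]-.461,P[...,1]-.239)<.09
g=(cv2.inRange(hsv,(50,120,50),(75,255,255))>0)&near&(P[...,2]<.01);q=P[g]
for n,q in(('pcb',P[g]),('can',P[near&(P[...,2]>.025)&(P[...,2]<.034)&(np.hypot(P[...,0]-.461,P[...,1]-.239)<.032)])):
    print(n,len(q),cv2.minAreaRect((q[:,:2]*1000).astype(np.float32)),np.median(q[:,2]))
save('w10',im)
E
```

```text
time: 13.9
tool_pos: [0.4606, 0.2382, 0.1989]
tool_rot: [-1.568, 0.003, 0.39]
contact_force: [0.1, -0.1, 0.5]
opening: 0.08
pcb 8017 ((462.8177490234375, 240.90447998046875), (93.89207458496094, 151.03709411621094), 22.280643463134766) 0.001666810893949211
can 1288 ((460.9469299316406, 240.78038024902344), (39.86152648925781, 35.10296630859375), 21.634056091308594) 0.02965845615732779
```

View pics/w10.png

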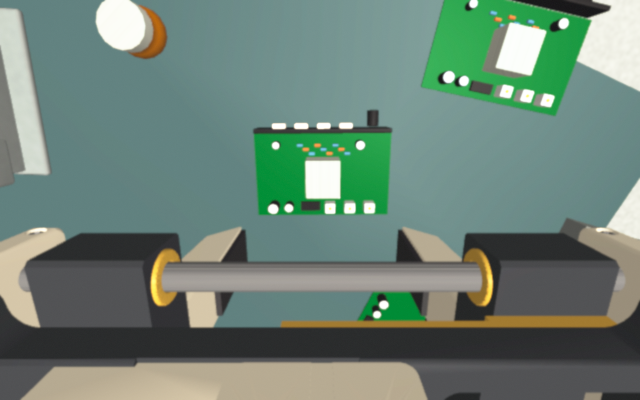

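The wrist view shows the board at (322,172), can at (322,180), the strips beside the can clear and the panel upwards (towards the robot).

```bash
python3 - <<'E'
from m import *
goto([.461,.2407,.007],down(np.radians(22.1)))
E
```

```text
shift cm [ 0.19 19.2   0.16] turn [-0.0024  0.0051 -0.0031]
```

```bash
python3 -m pendant '[[[0.15,4,0.16,-0.002,-0.005,-0.003,8],[0.15,8,0.16,-0.002,-0.005,-0.003,8],[0.15,12,0.16,-0.002,-0.005,-0.003,8],[0.15,15,0.16,-0.002,-0.005,-0.003,7],[0.15,17,0.16,-0.002,-0.005,-0.003,6.5],[0.15,18.5,0.16,-0.002,-0.005,-0.003,6],[0.15,19.2,0.16,-0.002,-0.005,-0.003,6],[0.15,19.2,0.16,-0.002,-0.005,-0.003,6],[0.15,19.2,0.16,-0.002,-0.005,-0.003,5]]]' 25
python3 -m pendant '[[[0,0,0,0,0,0,4],[0,0,0,0,0,0,3],[0,0,0,0,0,0,3],[0,0,0,0,0,0,3],[0,0,0,0,0,0,3]]]' 25
```

```text
time: 14.85
tool_pos: [0.4613, 0.2408, 0.0077]
tool_rot: [-1.57, -0.001, 0.397]
contact_force: [0.6, -0.6, 0.4]
opening: 0.0558
time: 15.35
tool_pos: [0.4612, 0.2407, 0.0077]
tool_rot: [-1.57, -0.001, 0.397]
contact_force: [0.2, -0.4, 7.0]
opening: 0.0356
```

```bash
python3 -m pendant '[[[0,-0.5,0,0,0,0,3],[0,-1.5,0,0,0,0,3],[0,-3.5,0,0,0,0,3],[0,-6.5,0,0,0,0,3],[0,-9.5,0,0,0,0,3],[0,-12.5,0,0,0,0,3],[0,-15,0,0,0,0,3],[0,-16,0,0,0,0,3],[0,-16,0,0,0,0,3]]]'
python3 - <<'E'
from m import *
s=status.observe();print(s['contact_force'],s['torque'],s['opening'])
c=cam('side');P=pts(c);d=cam('wrist');Q=pts(d);hsv=cv2.cvtColor(d['image'],cv2.COLOR_RGB2HSV)
g=(cv2.inRange(hsv,(50,120,50),(75,255,255))>0)&(Q[...,2]>.1);q=Q[g];print(len(q))
A=np.c_[q[:,:2]-q[:,:2].mean(0),np.ones(len(q))];k=np.linalg.lstsq(A,q[:,2],rcond=None)[0];print('board slope',k[:2],'z',k[2]); r=cv2.minAreaRect((q[:,:2]*1000).astype(np.float32));print(r)
p,Rn=pose();print(p,Rn.as_euler('xyz'))
tgt=G-.085*xc+.0145*yc;tgt[2]=.207;print(tgt);goto(tgt,down(t))
E
```

```text
time: 16.25
tool_pos: [0.4613, 0.2407, 0.1683]
tool_rot: [-1.57, -0.003, 0.397]
contact_force: [-0.0, 0.1, -2.5]
opening: 0.0357
[-0.02186554  0.06951875 -2.46225584] [ 0.04081875  0.07296183 -0.03704408] 0.03569127860775254
17079
board slope [-0.1744943  -0.07242079] z 0.1625602205337842
((450.2497863769531, 236.66854858398438), (118.24137878417969, 150.9603271484375), 22.7618408203125)
[0.4601341  0.24024218 0.16602702] [-1.57010904  0.00192779  0.39692813]
[ 0.51522127 -0.1757422   0.207     ]
shift cm [-11.01  -4.1  -40.49] turn [-0.0006  0.0444 -0.0019]
```

```bash
python3 - <<'E'
from m import *
d=load('wrist');Q=pts(d);hsv=cv2.cvtColor(d['image'],cv2.COLOR_RGB2HSV)
g=(cv2.inRange(hsv,(50,120,50),(75,255,255))>0)&(Q[...,2]>.1)
p,Rn=pose();b=np.array([np.cos(.397),np.sin(.397),0]);n=np.array([-b[1],b[0],0])
v,u=np.nonzero(g);q=Q[g];x=(q-p)@b;y=(q-p)@n
for lo in np.arange(-.1,.06,.01):
    s=(x>lo)&(x<lo+.01)
    if s.sum()>20:print(lo.round(2),s.sum(),'z',np.percentile(q[s,2],[5,50,95]).round(4),'y',np.percentile(y[s],[1,99]).round(3),'rows',v[s].min(),v[s].max())
c=cam('side');P=pts(c);hsv=cv2.cvtColor(c['image'],cv2.COLOR_RGB2HSV)
g=(cv2.inRange(hsv,(50,120,50),(75,255,255))>0)&(P[...,2]>.1)&(np.hypot(P[...,0]-p[0],P[...,1]-p[1])<.1);q=P[g];print('side',len(q))
if len(q)>30:
    A=np.c_[(q-p)@b,(q-p)@n,np.ones(len(q))];print(np.linalg.lstsq(A,q[:,2],rcond=None)[0])
print(pose()[0])
E
```

```text
-0.07 110 z [0.3246 0.3246 0.3246] y [0. 0.] rows 3 310
-0.05 1494 z [0.1599 0.1609 0.1619] y [-0.073  0.074] rows 162 167
-0.04 4830 z [0.1598 0.1609 0.1623] y [-0.073  0.074] rows 167 234
-0.03 4277 z [0.1599 0.1609 0.1619] y [-0.073  0.074] rows 185 204
-0.02 3777 z [0.1598 0.1608 0.1618] y [-0.073  0.074] rows 203 222
-0.01 2003 z [0.1599 0.1608 0.1618] y [-0.074  0.074] rows 221 234
0.03 49 z [0.1602 0.1611 0.1642] y [-0.003  0.024] rows 293 307
0.04 529 z [0.1597 0.1608 0.1644] y [-0.024  0.025] rows 301 314
side 241
[-0.00757864  0.00499708  0.16121944]
[0.45996403 0.24017925 0.16561461]
```

```bash
python3 -m pendant '[[[-0.3,-2,-1,0,0.004,0,3],[-0.8,-4.1,-3,0,0.011,0,3],[-1.6,-4.1,-6,0,0.02,0,3],[-2.7,-4.1,-10,0,0.03,0,3],[-3.8,-4.1,-14,0,0.04,0,3],[-4.9,-4.1,-18,0,0.044,0,3],[-6,-4.1,-22,0,0.044,0,3],[-7.1,-4.1,-26,0,0.044,0,3],[-8.2,-4.1,-30,0,0.044,0,3],[-9.2,-4.1,-34,0,0.044,0,3],[-10.2,-4.1,-37.5,0,0.044,0,3],[-10.8,-4.1,-39.7,0,0.044,0,3],[-11,-4.1,-40.5,0,0.044,0,3],[-11,-4.1,-40.5,0,0.044,0,3],[-11,-4.1,-40.5,0,0.044,0,3]]]'
cat > b.py <<'E'
from m import *
p,Rn=pose();ty=p-G;print('tcp xc,yc',ty@xc,ty@yc,p[2],'yaw',np.degrees(Rn.as_euler('xyz')[2]))
for n in('wrist','scene','side'):
    c=cam(n);P=pts(c);ok=c['range_z']>0;hsv=cv2.cvtColor(c['image'],cv2.COLOR_RGB2HSV);D=P-G;X=D@xc;Y=D@yc;Z=P[...,2]
    g=(cv2.inRange(hsv,(50,120,50),(75,255,255))>0)&ok&(Z>.09)&(np.hypot(X+.085,Y-.014)<.11)
    if g.sum()>50:
        q=np.c_[X[g],Y[g]];A=np.c_[q+[.085,-.014],np.ones(len(q))];k=np.linalg.lstsq(A,Z[g],rcond=None)[0]
        r=cv2.minAreaRect((q*1000).astype(np.float32));print(n,'board',g.sum(),r,'X',np.percentile(X[g],[.5,99.5]).round(4),'Y',np.percentile(Y[g],[.5,99.5]).round(4),'plane',k.round(4))
    for nm,lo,hi in(('fix',.07,.115),('mov',-.095,-.045)):
        for zl,zh in((.095,.1035),(.104,.1095),(.110,.122)):
            s=ok&(X>-.13)&(X<-.04)&(Y>lo)&(Y<hi)&(Z>zl)&(Z<zh)&(g==0)
            if s.sum()>15:print(n,nm,zl,s.sum(),'Y',np.percentile(Y[s],[3,50,97]).round(4),'X',np.percentile(X[s],[2,98]).round(4))
E
python3 b.py
```

```text
time: 17.9
tool_pos: [0.5155, -0.1745, 0.207]
tool_rot: [-1.568, 0.001, 0.353]
contact_force: [-0.3, 0.9, -3.5]
opening: 0.0359
tcp xc,yc -0.0842623037058244 0.015599824508950243 0.20697241099259409 yaw 20.24179585661381
wrist board 16959 ((-81.90121459960938, 16.22110366821289), (150.7415313720703, 91.34596252441406), 89.99562072753906) X [-0.1273 -0.0376] Y [-0.0583  0.0904] plane [-0.0235  0.0018  0.2011]
scene board 904 ((-76.86449432373047, 15.259841918945312), (148.36328125, 84.00537872314453), 89.96878051757812) X [-0.1179 -0.036 ] Y [-0.0579  0.0889] plane [0.0475 0.0041 0.2013]
scene fix 0.095 77 Y [0.0798 0.0849 0.0961] X [-0.1163 -0.0454]
scene fix 0.11 78 Y [0.0895 0.0936 0.0976] X [-0.1205 -0.0471]
scene mov 0.095 88 Y [-0.0706 -0.0617 -0.0566] X [-0.1062 -0.0455]
scene mov 0.104 17 Y [-0.0715 -0.0662 -0.0603] X [-0.097  -0.0456]
scene mov 0.11 62 Y [-0.0747 -0.0701 -0.0658] X [-0.0937 -0.0465]
side board 797 ((-86.67320251464844, 16.16925048828125), (97.05397033691406, 150.8495635986328), 1.2034194469451904) X [-0.134  -0.0378] Y [-0.0586  0.0904] plane [-0.039   0.0059  0.2028]
side fix 0.095 198 Y [0.0812 0.0859 0.0941] X [-0.1245 -0.0511]
side fix 0.104 69 Y [0.0899 0.0912 0.0967] X [-0.1248 -0.0517]
side fix 0.11 187 Y [0.0907 0.0948 0.0988] X [-0.1239 -0.0511]
side mov 0.095 156 Y [-0.0757 -0.0707 -0.0549] X [-0.1255 -0.0529]
side mov 0.104 78 Y [-0.0718 -0.0708 -0.066 ] X [-0.125  -0.0505]
side mov 0.11 110 Y [-0.0726 -0.0705 -0.0636] X [-0.1252 -0.0516]
```

```bash
python3 -m pendant '[[[0,1,-0.1,0,0,0,3],[0,3,-0.35,0,0,0,3],[0,5,-0.35,0,0,0,3],[0,6.5,-0.35,0,0,0,3],[0,7.1,-0.35,0,0,0,3],[0,7.1,-0.35,0,0,0,3],[0,7.1,-0.35,0,0,0,3]]]'
python3 b.py; python3 - <<'E'
from m import *
# side camera: front-edge profile of jaws & board end along several X slices
for n in('scene','side'):
    c=load(n);P=pts(c);ok=c['range_z']>0;D=P-G;X=D@xc;Y=D@yc;Z=P[...,2]
    for x0 in(-.12,-.11,-.1,-.09,-.08,-.07,-.06,-.05):
        s=ok&(abs(X-x0)<.004)
        o=[]
        for lo,hi,zl,zh in((.07,.115,.112,.119),(-.095,-.045,.112,.119)):
            k=s&(Y>lo)&(Y<hi)&(Z>zl)&(Z<zh);o.append((k.sum(),np.round([Y[k].min(),Y[k].max()],4) if k.sum()>2 else None))
        print(n,x0,o)
E
```

```text
time: 18.75
tool_pos: [0.5175, -0.1788, 0.1373]
tool_rot: [-1.571, -0.001, 0.353]
contact_force: [0.0, -0.3, -2.1]
opening: 0.0359
tcp xc,yc -0.08388540032767625 0.010849229805440171 0.13733670250993557 yaw 20.236971278781066
wrist board 16781 ((-81.48712921142578, 11.339309692382812), (149.8441925048828, 91.30079650878906), 89.93405151367188) X [-0.1269 -0.0378] Y [-0.0626  0.0852] plane [-0.0233 -0.0006  0.1314]
wrist fix 0.11 836 Y [0.0941 0.0962 0.0996] X [-0.1228 -0.0832]
wrist mov 0.11 348 Y [-0.0731 -0.0708 -0.0697] X [-0.1232 -0.0839]
scene board 806 ((-83.68263244628906, 11.759654998779297), (149.54090881347656, 96.94001770019531), 89.86196899414062) X [-0.1315 -0.0358] Y [-0.0626  0.0839] plane [ 0.0463 -0.0008  0.132 ]
scene fix 0.095 59 Y [0.0825 0.0862 0.0972] X [-0.1207 -0.0455]
scene fix 0.11 76 Y [0.089  0.0938 0.0977] X [-0.1203 -0.0475]
scene mov 0.095 21 Y [-0.0719 -0.0617 -0.0563] X [-0.0554 -0.0464]
scene mov 0.11 66 Y [-0.0747 -0.0717 -0.0691] X [-0.1198 -0.0464]
side board 903 ((-85.53089141845703, 20.529075622558594), (168.44688415527344, 98.78360748291016), 8
[... 1051 characters left out ...]
array([-0.0728, -0.0702]))]
scene -0.05 [(np.int64(4), array([0.0902, 0.0958])), (np.int64(3), array([-0.0741, -0.0706]))]
side -0.12 [(np.int64(0), None), (np.int64(5), array([-0.0723, -0.0693]))]
side -0.11 [(np.int64(0), None), (np.int64(3), array([-0.0719, -0.0702]))]
side -0.1 [(np.int64(0), None), (np.int64(4), array([-0.0725, -0.0703]))]
side -0.09 [(np.int64(0), None), (np.int64(3), array([-0.0722, -0.0709]))]
side -0.08 [(np.int64(0), None), (np.int64(6), array([-0.0728, -0.0643]))]
side -0.07 [(np.int64(0), None), (np.int64(4), array([-0.0721, -0.0692]))]
side -0.06 [(np.int64(0), None), (np.int64(1), None)]
side -0.05 [(np.int64(0), None), (np.int64(4), array([-0.0718, -0.0691]))]
```

```bash
python3 -m pendant '[[[0,0.3,0.15,0,0,0,3],[0,0.8,0.17,0,0,0,3],[0,1.2,0.17,0,0,0,3],[0,1.4,0.17,0,0,0,3],[0,1.6,0.17,0,0,0,3],[0,1.8,0.17,0,0,0,3],[0,2,0.17,0,0,0,3],[0,2,0.17,0,0,0,3]]]'
python3 f.py
```

```text
time: 19.7
tool_pos: [0.5164, -0.1772, 0.1165]
tool_rot: [-1.57, 0.0, 0.353]
contact_force: [-0.1, 0.6, -2.9]
opening: 0.0359
open 0.0359 F xc,yc,z 0.1 0.6 -2.9 grasp xc,yc,z mm [-84.38  12.75  75.33]
```

```bash
python3 -m pendant '[[[0,0.2,0,0,0,0,3],[0,0.4,0,0,0,0,3],[0,0.6,0,0,0,0,3],[0,0.6,0,0,0,0,3]]]'; python3 f.py; python3 b.py | grep -v scene.*mov
```

```text
time: 20.1
tool_pos: [0.5164, -0.1771, 0.1105]
tool_rot: [-1.57, 0.001, 0.353]
contact_force: [0.5, 0.0, -2.5]
opening: 0.0357
open 0.0357 F xc,yc,z 0.4 -0.1 -2.5 grasp xc,yc,z mm [-84.39  12.83  69.26]
tcp xc,yc -0.08439662135760756 0.012847334671963877 0.11046402462922147 yaw 20.222099770257515
wrist board 16858 ((-82.32546997070312, 13.128639221191406), (150.60610961914062, 90.68737030029297), 89.97321319580078) X [-0.1275 -0.0383] Y [-0.0607  0.0875] plane [-0.0233  0.0002  0.1046]
wrist fix 0.095 235 Y [0.09   0.0906 0.0959] X [-0.1233 -0.0886]
wrist fix 0.104 394 Y [0.088  0.0905 0.0951] X [-0.1233 -0.0902]
wrist fix 0.11 1520 Y [0.0906 0.0946 0.0992] X [-0.123 -0.093]
wrist mov 0.095 223 Y [-0.0692 -0.0637 -0.0631] X [-0.1239 -0.0886]
wrist mov 0.104 373 Y [-0.0686 -0.0636 -0.0614] X [-0.1239 -0.0902]
wrist mov 0.11 1556 Y [-0.0724 -0.0677 -0.0638] X [-0.1236 -0.093 ]
scene board 765 ((-83.80449676513672, 12.223381042480469), (147.27587890625, 96.41145324707031), 89.80754852294922) X [-0.1312 -0.0364] Y [-0.0596  0.0854] plane [0.041  0.0046 0.1047]
scene fix 0.095 25 Y [0.086  0.0876 0.0997] X [-0.1098 -0.0456]
scene fix 0.104 19 Y [0.0705 0.0887 0.0954] X [-0.0936 -0.0432]
scene fix 0.11 47 Y [0.0898 0.0939 0.0976] X [-0.0912 -0.046 ]
side board 854 ((-88.77469635009766, 11.276657104492188), (92.59442138671875, 152.9268341064453), 1.721129059791565) X [-0.1331 -0.0415] Y [-0.0635  0.0858] plane [-0.0271  0.0017  0.1058]
side fix 0.104 63 Y [0.0866 0.0907 0.0924] X [-0.106  -0.0525]
side fix 0.11 160 Y [0.0906 0.0947 0.0988] X [-0.1189 -0.05  ]
side mov 0.095 130 Y [-0.0756 -0.071  -0.0604] X [-0.1259 -0.0532]
side mov 0.104 91 Y [-0.0718 -0.0706 -0.0462] X [-0.1249 -0.0497]
side mov 0.11 125 Y [-0.0726 -0.0706 -0.0463] X [-0.1246 -0.0492]
```

```bash
python3 -m pendant '[[[0,0.07,0,0,0,0,3],[0,0.14,0,0,0,0,3],[0,0.2,0,0,0,0,3],[0,0.2,0,0,0,0,3]]]'; python3 f.py
```

```text
time: 20.65
tool_pos: [0.5165, -0.1772, 0.1087]
tool_rot: [-1.57, 0.0, 0.353]
contact_force: [-0.2, -0.9, -2.7]
opening: 0.0359
open 0.0359 F xc,yc,z -0.5 -0.8 -2.7 grasp xc,yc,z mm [-84.3   12.71  67.52]
```

```bash
python3 -m pendant '[[[0,0.04,0,0,0,0,3],[0,0.08,0,0,0,0,3],[0,0.08,0,0,0,0,3]]]'; python3 f.py
```

```text
time: 20.95
tool_pos: [0.5165, -0.1772, 0.108]
tool_rot: [-1.57, 0.0, 0.353]
contact_force: [0.3, 0.5, -2.1]
opening: 0.0356
open 0.0356 F xc,yc,z 0.5 0.3 -2.1 grasp xc,yc,z mm [-84.27  12.68  66.78]
```

```bash
python3 -m pendant '[[[0,0.04,0,0,0,0,3],[0,0.06,0,0,0,0,3],[0,0.06,0,0,0,0,3]]]'; python3 f.py
```

```text
time: 21.25
tool_pos: [0.5166, -0.1772, 0.1077]
tool_rot: [-1.57, -0.0, 0.353]
contact_force: [-1.2, -0.0, 1.6]
opening: 0.0358
open 0.0358 F xc,yc,z -1.2 0.4 1.6 grasp xc,yc,z mm [-84.24  12.65  66.51]
```

```bash
python3 -m pendant '[[[0,0.03,0,0,0,0,3],[0,0.06,0,0,0,0,3],[0,0.06,0,0,0,0,3]]]'; python3 f.py
```

```text
time: 21.55
tool_pos: [0.5166, -0.1772, 0.1077]
tool_rot: [-1.571, -0.0, 0.353]
contact_force: [-3.0, 2.9, 7.4]
opening: 0.0354
open 0.0354 F xc,yc,z -1.9 3.7 7.4 grasp xc,yc,z mm [-84.22  12.61  66.53]
```

Seated: contact was felt at TCP z 0.1077, as predicted. Now release.

```bash
python3 -m pendant '[[[0,-0.06,0,0,0,0,3],[0,-0.06,0,0,0,0,3.8],[0,-0.06,0,0,0,0,4.5],[0,-0.06,0,0,0,0,5.5],[0,-0.06,0,0,0,0,5.5],[0,-0.06,0,0,0,0,5.5],[0,-1,0,0,0,0,5.5],[0,-3,0,0,0,0,5.5],[0,-6,0,0,0,0,5.5],[0,-9,0,0,0,0,5.5],[0,-12,0,0,0,0,5.5],[0,-12,0,0,0,0,5.5],[0,-12,0,0,0,0,5.5]]]'
python3 b.py; python3 - <<'E'
from m import *
w=load('wrist')['image'];s=load('scene')['image'][130:300,150:350];d=load('side')['image'][180:330,280:480]
o=np.zeros((600,800,3),np.uint8);o[:300,:480]=cv2.resize(w,(480,300));o[300:,:353]=cv2.resize(s,(353,300),interpolation=cv2.INTER_CUBIC);o[300:,400:]=cv2.resize(d,(400,300),interpolation=cv2.INTER_CUBIC);save('final',o)
E
```

```text
time: 22.85
tool_pos: [0.5167, -0.1773, 0.2277]
tool_rot: [-1.572, -0.001, 0.353]
contact_force: [-0.2, -0.1, -0.5]
opening: 0.0547
tcp xc,yc -0.08411320968361012 0.012499981246698133 0.22773591152868256 yaw 20.22572795485749
wrist board 11624 ((-82.8944091796875, 13.131568908691406), (149.05577087402344, 92.55554962158203), 89.95490264892578) X [-0.1291 -0.0375] Y [-0.0606  0.0864] plane [ 0.0012 -0.0019  0.1017]
wrist fix 0.095 374 Y [0.0846 0.0893 0.0909] X [-0.1232 -0.0427]
wrist fix 0.104 166 Y [0.09   0.0904 0.0943] X [-0.1232 -0.0499]
wrist fix 0.11 1084 Y [0.0906 0.0948 0.0993] X [-0.1223 -0.0492]
wrist mov 0.095 300 Y [-0.0642 -0.0632 -0.0608] X [-0.1239 -0.043 ]
wrist mov 0.104 150 Y [-0.0667 -0.0637 -0.0633] X [-0.1238 -0.0501]
wrist mov 0.11 1113 Y [-0.0727 -0.068  -0.0638] X [-0.1225 -0.0497]
scene board 1119 ((-84.49928283691406, 12.688499450683594), (98.69950866699219, 147.8277587890625), 0.504523754119873) X [-0.1316 -0.0358] Y [-0.0601  0.0854] plane [0.0036 0.0014 0.1017]
scene fix 0.095 37 Y [0.0703 0.0872 0.0995] X [-0.1156 -0.0445]
scene fix 0.11 84 Y [0.0843 0.0934 0.0976] X [-0.1274 -0.0455]
scene mov 0.095 57 Y [-0.0724 -0.0637 -0.0495] X [-0.1235 -0.0448]
scene mov 0.104 26 Y [-0.0686 -0.0658 -0.0616] X [-0.1214 -0.0481]
scene mov 0.11 105 Y [-0.0748 -0.07   -0.0456] X [-0.1224 -0.0446]
side board 916 ((-87.30021667480469, 11.524711608886719), (93.47662353515625, 151.4766387939453), 0.20056430995464325) X [-0.1331 -0.0418] Y [-0.0635  0.0856] plane [-0.0215  0.0015  0.1028]
side fix 0.095 44 Y [0.0862 0.089  0.0927] X [-0.103  -0.0425]
side fix 0.104 54 Y [0.0826 0.0911 0.0929] X [-0.1084 -0.0513]
side fix 0.11 169 Y [0.091  0.0948 0.0986] X [-0.1226 -0.0496]
side mov 0.095 133 Y [-0.0758 -0.071  -0.0475] X [-0.1257 -0.0506]
side mov 0.104 82 Y [-0.0717 -0.0707 -0.0464] X [-0.1251 -0.0496]
side mov 0.11 128 Y [-0.0725 -0.0702 -0.046 ] X [-0.1243 -0.0488]
```

View pics/final.png

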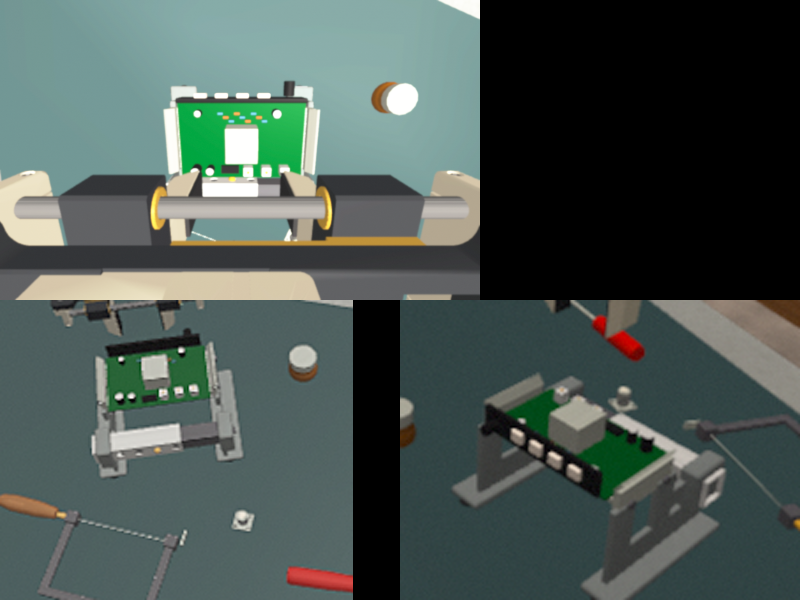

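The final views show the board flat (top at 0.1017 m, slope about 0.002) between both jaws. The scene view still shows a button in the sleeve, and the bystanders are in place.

```bash
python3 -c "
from cell import robot,status
print(status.observe()['time'],robot.hand_in())"
```

```text
the job is handed in; nothing more can be done
23.0 None
```

I widened the cradle by one hole, set the receiver board in it, and handed the job in at 23 s of the 58 s allowed.

- **Crossbar:** I pinched both buttons with a 15 N grip and drew the moving stand out about 26 mm in small steps. The highest pull I read was about 8 N along the bar. Readings came only at the end of each call, so a brief peak between them could have been missed. An enlarged crop showed both buttons standing out of the next hole.
- **Board:** I took the look-alike farthest to the robot's right by its can, lowered it until I felt contact at the expected height, then opened the gripper and withdrew.

**Last checks, all with the gripper clear:**
- **Flatness:** the top of the board was at 101.7 mm, with a slope of about 0.002 in the wrist camera.
- **Fit across the jaws:** the stop walls measured about 154 mm apart. The board sat centred to about 0.5 mm and parallel to the jaws, and roughly centred along them.
- **Bystanders:** the saw, jar, socket and screwdriver looked to be where they started, judged by eye only.

**What disagreed:**
- The side camera put the board about 2 mm off centre and 1° tilted. The wrist and scene cameras did not, and I trusted the wrist camera as the closest.
- The pull force drifted to about zero just before the buttons snapped, so I confirmed the snap by sight rather than by a clear force rise.

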